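# Clamp the blank in the drilling fixture

## Task

Clamp the light wooden blank in the drilling fixture by pushing only: with the side of a finger swing the blue clamp strap over the blank until it meets its stop, and only then push the red-handled cam lever fully down with the fingertips, so that the cam grips the blank. Do not lift the blank or push it out of its place, leave the other things lying around the fixture where they are, and come clear at the end.

Things in the scene. Friction and masses are not known exactly. Their poses are not given: they have to be found in the camera images.
- fixture: Fixed aluminium drilling fixture, plate 150 x 160 x 12 mm (x -60 to 90, y -80 to 80); origin on the table under the middle of its channel, z up. The channel runs along y between steel rails (tops 22 mm above the table), end stop (top 30 mm) at the -y end. The strap's vertical post (top 76 mm) is at x +62, y 0 mm; a brass stop pin (top 52 mm) at x 36, y -16. Position and yaw vary.
- strap (a joint): Angle (rad) of the blue strap about its vertical post. 0: across channel and blank, pointing along fixture -x, at a rigid stop. It grows as the strap swings towards fixture +y (1.57: along fixture +y), limit 1.75. It starts parked at 1.1 to 1.6 and must be pushed to 0. Friction (0.06 N m) holds it where it is left; 1 to 2 N on its side moves it.
- strap_side (a point): Middle of the blue strap, 45 mm from the post axis, 54 mm above the table. The strap is a bar 23 mm wide (27 mm over the lever's pin), ending 84 mm from the post axis, underside 44 and top 64 mm above the table (the blank's top is at 39 mm). The point's x axis points along the strap, from its end towards the post.
- lever (a joint): Angle (rad) of the red-handled cam lever in the end of the strap. 0: raised, leaning outward (away from the post), 0.96 rad (55 deg) above level; grows as it is pushed down; 0.96: level, pointing straight out, at its rigid stop. Starts at 0 to 0.12. Friction keeps it where it is left: 5 to 10 N downward at 35 to 45 mm out from its pivot pushes it down.
- lever_pivot (a point): Middle of the lever's horizontal pivot pin, 62 mm from the post axis along the strap, 55.7 mm above the table. The point's x axis points along the strap towards the post; the lever leans and falls to its -x side, in the strap's own vertical plane. With the strap across, the pivot is above the middle of the channel.
- lever_tip (a point): Outer end of the lever, 86.5 mm from its pivot. The lever is a round steel bar 9 mm thick with a red grip 15 mm thick over its last 40 mm; when fully down the top of the grip is 63 mm above the table.
- cam: Steel cam disc (20 mm diameter, 11 mm wide) fixed on the lever inside the fork of the strap; origin on the lever's pivot. With the strap across and the lever up it clears the blank by about 2 mm; lever down, it presses on the blank's top.
- blank: Light oak square blank 27 x 120 x 27 mm (its y axis is its length), loose, lying in the fixture's channel with about 2 mm play to each rail; origin under its centre, 12 mm above the table.
- blank_mid (a point): Centre of that light blank, 25.5 mm above the table.
- dark_blank_mid (a point): Centre of a loose dark red-brown square blank 27 x 160 x 27 mm lying on the table on the fixture's -y side; bystander.
- steel_collet_mid (a point): Centre of a loose steel collet, 25 mm diameter, 40 mm tall, standing on the table near the fixture's -x, +y corner; bystander.
- grey_stone_mid (a point): Centre of a loose grey whetstone 33 x 68 x 27 mm on the table behind the fixture's +x, -y corner; bystander.
Things that resemble listed ones, but are neither listed nor needed, are in the scene too. What is shaped like the blank but purple is not meant.

How it is judged:
On the way, in this order (a step that is already met when the one before it is completed fails the run):
1. the strap lies across the blank at its stop, the lever still up (value of joint strap below 0.12 rad and value of joint lever below 0.4 rad), for 0.2 s.
2. the lever is pushed fully down with the strap across (value of joint strap below 0.12 rad and value of joint lever above 0.85 rad), for 0.2 s.
At the end, for the whole second after the job is handed in: Strap across the blank within 0.12 rad of its stop; lever fully down (beyond 0.85 of 0.96 rad) with the cam pressing on the blank with more than 2 N; blank lying in the channel at rest, less than 12 mm from where it started; the dark blank, collet and whetstone within 15 mm of where they started (all of step 2 and contact force between cam and blank above 2 N and height (world z) of blank below 0.016 m and distance of blank_mid from where it was at the start of the episode below 0.012 m and linear speed of blank below 0.01 m/s and distance of each of dark_blank_mid, steel_collet_mid, grey_stone_mid from where it was at the start of the episode below 0.015 m); the robot touches nothing.
It fails at once if the lever is pushed down while the strap is not yet over the blank (value of joint strap above 0.25 rad and value of joint lever above 0.4 rad).
It fails at once if the blank in the fixture is lifted (height (world z) of blank_mid above 0.034 m).
It fails at once if the blank in the fixture is pushed out of its place (12 mm) (distance of blank_mid from where it was at the start of the episode above 0.012 m).
It fails at once if a bystander (dark blank, collet, whetstone) is moved by more than 15 mm (distance of any of dark_blank_mid, steel_collet_mid, grey_stone_mid from where it was at the start of the episode above 0.015 m).
It also fails if it takes over 48 s, if anything falls off the work surface, if the arm or the gripper's body presses on something with over 40 N, if the wrist force passes 120 N, or if a joint passes its speed limit or range.

## Robot

A 6-joint arm with a two-finger parallel gripper is mounted at the origin on a cart in front of the work surface, level with it; the furniture and walls round the work are solid. World frame = base frame: x ahead of the robot, y to its left, z up, the work surface at z = 0. Lengths are in m, angles in rad, forces in N, time in s.
With the tool pointing down it reaches from about 0.375 to 0.975 m from the base axis. Payload 3.8 kg.
Tool frame: the origin (TCP) lies where the fingers leave the gripper's body, on its centre line; the fingertips stand 64 mm ahead of it and the grasp point (between the pads) lies 45 mm ahead of it; x points along the fingers, y is the direction in which the jaws open and shut, and the axes are right-handed (so a half turn about x gives the same grasp; the last joint's range is limited). The gripper opens to 88 mm and grips with 3 to 60 N. Pads are 18 mm wide; open, the fingers measure 123 mm over their backs; the gripper's body (75 mm by 187 mm) begins 45 mm behind the grasp point.
Start: joints at [-1.318, 0.264, 1.604, -0, 1.274, -0.037], TCP at [0.193, -0.647, 0.303] pointing down, gripper open.
Joint ranges: [-2.63, 2.63], [-0.94, 2.18], [0.31, 2.57], [-1.31, 4.45], [0, 2.66], [-2.55, 2.55]. Speed limits (rad/s): [2.57, 2.57, 3.14, 3.14, 3.14, 3.14].

## Interface

Orientations are given as a unit quaternion [x, y, z, w].
In Python, from bench import status, optics, robot gives the robot as it stands.
- The arm moves only by the shell command python3 -m inch 'ROWS' [FORCE]. ROWS is JSON, a list of rows, each an object of numbers: "ax", "ay", "az": the turn, a rotation vector about the tool's x, y, z in rad; "tx", "ty", "tz": the shift along the tool's x, y, z in cm; "fingers": the closure, from 0 (fully open) to 1 (shut). In form: [{"ax": .., "ay": .., "az": .., "tx": .., "ty": .., "tz": .., "fingers": ..}, ...]. A call has 1 to 10 rows; each row is the pose to reach, as a shift and turn from the pose commanded when the call began, along the tool's axes at that moment; what a row does not reach only later rows make up. A row lasts 1/10 s, in which the tool goes at most 50 mm and 8.59 degrees, less where a joint would pass 70% of its speed; a pose out of reach is approached as far as the arm can. A call with a gripper value outside its range is refused whole. The fingers move at their own pace and stop on an object; FORCE is the grip in N (left out, the last holds). Time passes only in rows, so rows that repeat a pose let the fingers close. It gives the time, the measured TCP pose, the force and the opening at its end, in the units of the state.
- status.state(): the state, without advancing time (a new reading comes with each control period).
- optics.read_camera(name): name is "side" or "top" or "wrist"; returns a dict with "img" (480x640x3 uint8, blue, green, red), "fx", "fy", "cx", "cy" (pixels), "rvec" (rotation vector, rad) and "tvec" (3), from world to camera coordinates, as OpenCV has them; the wrist camera has in their place "hand_eye" (4x4, takes a point from camera to tool coordinates, whose origin is the TCP and whose axes are the tool frame's). Camera axes: x right, y down, z forward; pixel columns grow to the right and rows downward; lengths in m; the calibration is good to about 2 mm. A picture is of the moment at which its call begins: read the wrist's pose just before it. There is no depth.
- robot.job_done(): hands the job in, once; it reports no verdict.
Trained networks look in a picture, given as the dict that the camera call returned (one of the last four; its "shot" number tells which), for a name from the list of things; names that differ only in an ending like _2 or _b are one class to them, and where a whole thing is asked for, a point or a joint stands for the part that bears it (a point fixed in the world has none). Each returns a list of dicts, best first, with "conf" (0 to 1); they miss things now and then, are a little off and sometimes report something else, mostly with a low value. They report only what shows in the picture. A call takes as long as a camera call. They do not tell look-alikes from the thing itself.
- optics.search_frame(picture, label): "bbox" ([left, top, right, bottom] in pixels, round what is visible of it).
- optics.regions_of(picture, label): "mask" (480x640 bool, what is visible of it) and "bbox" ([left, top, right, bottom] in pixels, round what is visible of it).
- optics.spot_point(picture, label): "point" ([column, row] in pixels: a listed point, or the origin of a listed thing).
The state is a dict: "t": time; "joint_positions": joint angles; "dq": joint speeds; "effort": joint torques, N m; "tool_pos": TCP position; "tcp_rot": TCP orientation; "wrist_force": force on the tool from outside, world axes, zero at the start; "wrist_torque": the same for the moment, N m; "grip_width": finger opening in m.
Only numpy, scipy, OpenCV 4.12 (cv2) and the standard library are available. Lean on these libraries where they do the work, as an engineer would, in place of code of your own. Each camera call takes 0.05 s, during which the arm holds its last target.

## Working session

There is one attempt and no reset: what is moved stays moved. The work goes in short steps, Python scripts to look and compute and a shell command to move; the robot and the scene stay as the last step left them, time stands still between calls to the robot, and variables do not carry over. Pictures are saved under pics/ and viewed, and the job is handed in when it is done.

```bash
ls; mkdir -p pics; python3 - <<'E'
from bench import status, optics, robot
import cv2
print(status.state())
for n in ("side","top"):
    p=optics.read_camera(n); cv2.imwrite(f"pics/{n}0.png",p["img"])
    print(n,p["shot"],p["fx"],p["cx"],p["cy"],p["rvec"],p["tvec"])
    for l in ("fixture","strap_side","lever_pivot","lever_tip","blank_mid","blank","cam","dark_blank_mid","steel_collet_mid","grey_stone_mid"):
        print(l,[(round(d["conf"],2),[round(float(v)) for v in d["point"]]) for d in optics.spot_point(p,l)][:4])
print(status.state()["t"])
E
```

```text
pics
{'t': 0.0, 'joint_positions': array([-1.31793966e+00,  2.64760384e-01,  1.60530456e+00, -3.90719103e-05,
        1.27366838e+00, -3.69026250e-02]), 'dq': array([-7.20254834e-04,  6.84119123e-04, -6.32082242e-05,  1.11616970e-03,
        3.56834434e-04, -1.24061973e-03]), 'effort': array([-5.50662764e-05, -5.02119863e+01, -3.56871021e+01,  7.29867560e-02,
        2.93356797e-02, -1.93387068e-04]), 'tool_pos': array([ 0.19271554, -0.64634974,  0.30142046]), 'tcp_rot': array([-0.69960295, -0.10284234,  0.69979233, -0.10134031]), 'wrist_force': array([ 1.14301591, -0.67226248,  0.32120538]), 'wrist_torque': array([ 0.02307928, -0.01625416, -0.00175867]), 'grip_width': 0.08789922547880917}
side 1 559.2930894845489 324.51090225362964 237.29038945051002 [ 2.06675953 -0.47338883  0.29213054] [-0.49904325  0.23878341  0.6330543 ]
fixture [(0.97, [307, 352])]
strap_side [(0.56, [331, 296]), (0.44, [309, 235])]
lever_pivot [(0.71, [326, 289])]
lever_tip [(0.7, [308, 234])]
blank_mid [(0.7, [432, 301]), (0.68, [301, 330]), (0.62, [306, 254]), (0.57, [214, 242])]
blank [(0.92, [218, 250]), (0.91, [432, 311]), (0.7, [304, 338]), (0.57, [308, 266])]
cam [(0.64, [301, 328])]
dark_blank_mid [(0.94, [318, 417])]
steel_collet_mid [(0.98, [256, 293])]
grey_stone_mid [(0.67, [420, 376])]
top 2 570.3531723267395 308.1551594388999 248.75877302770357 [ 2.15213138 -2.20208027  0.09649829] [0.0580481  0.58038783 1.02915198]
fixture [(0.79, [357, 294])]
strap_side [(0.61, [346, 258]), (0.51, [430, 309])]
lever_pivot [(0.56, [339, 257])]
lever_tip [(0.57, [306, 258])]
blank_mid [(0.96, [353, 291]), (0.76, [351, 178]), (0.74, [193, 312]), (0.63, [249, 243])]
blank [(0.87, [255, 242]), (0.76, [195, 312]), (0.7, [354, 292]), (0.63, [356, 176])]
cam []
dark_blank_mid [(0.73, [429, 310])]
steel_collet_mid [(0.63, [288, 307])]
grey_stone_mid [(0.98, [424, 230])]
1.1
```

View pics/side0.png

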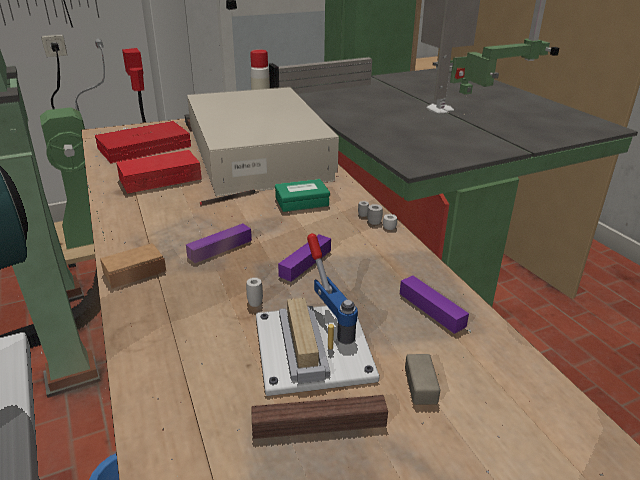

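View pics/top0.png

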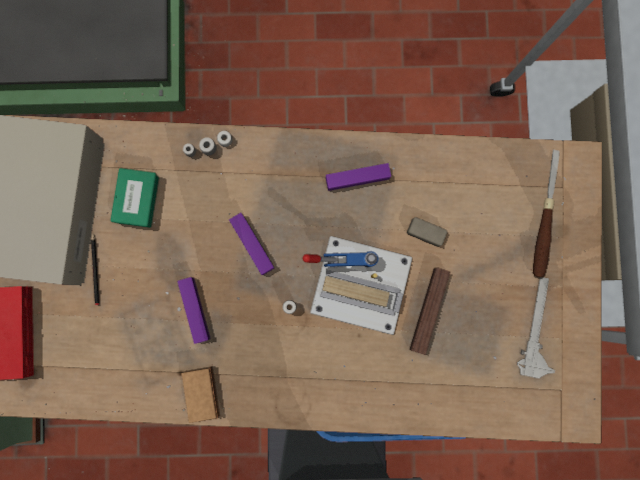

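```bash
python3 - <<'E'
import cv2
a=cv2.imread("pics/side0.png")[220:450,240:400]; b=cv2.imread("pics/top0.png")[225:345,295:425]
cv2.imwrite("pics/c_side.png",cv2.resize(a,None,fx=2.6,fy=2.6,interpolation=cv2.INTER_CUBIC))
cv2.imwrite("pics/c_top.png",cv2.resize(b,None,fx=5,fy=5,interpolation=cv2.INTER_CUBIC))
E
```

```text
(no output)
```

View pics/c_side.png

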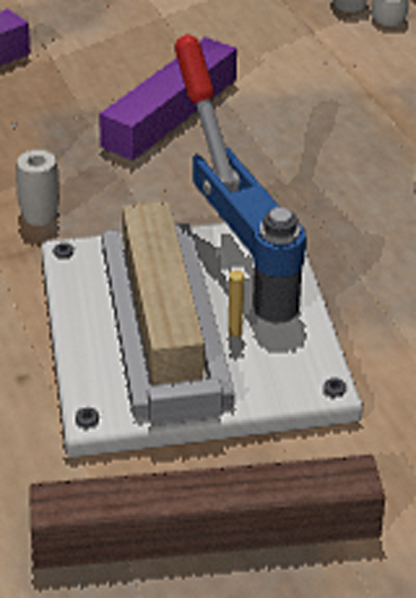

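View pics/c_top.png

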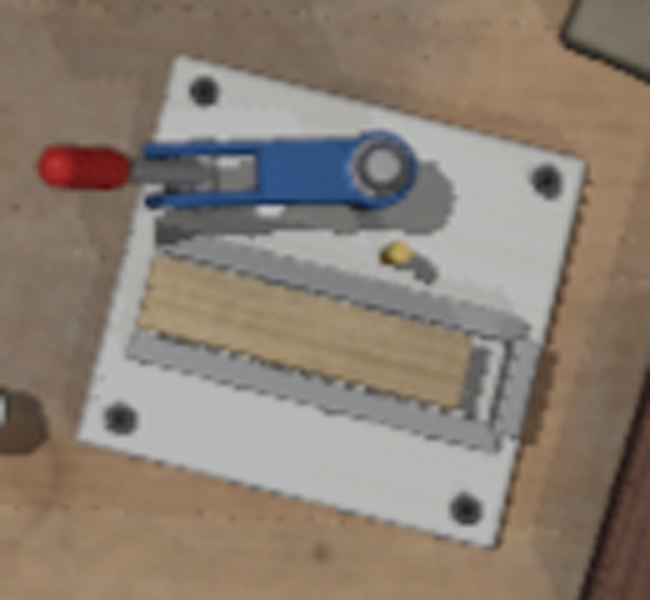

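```bash
cat > h.py <<'E'
import numpy as np, cv2
from scipy.optimize import least_squares
from scipy.spatial.transform import Rotation as R
CAM={"side":(559.2930894845489,324.51090225362964,237.29038945051002,[2.06675953,-0.47338883,0.29213054],[-0.49904325,0.23878341,0.6330543]),
"top":(570.3531723267395,308.1551594388999,248.75877302770357,[2.15213138,-2.20208027,0.09649829],[0.0580481,0.58038783,1.02915198])}
def proj(c,P):
    f,cx,cy,r,t=CAM[c]; K=np.array([[f,0,cx],[0,f,cy],[0,0,1]])
    return cv2.projectPoints(np.array(P,float).reshape(-1,3),np.array(r),np.array(t),K,None)[0][:,0]
def fix2w(p,P):
    P=np.array(P,float).reshape(-1,3); c,s=np.cos(p[2]),np.sin(p[2])
    return np.c_[p[0]+c*P[:,0]-s*P[:,1],p[1]+s*P[:,0]+c*P[:,1],P[:,2]]
E
python3 - <<'E'
from h import *
T=[((180,58),(90,80,12)),((585,160),(90,-80,12)),((495,547),(-60,-80,12)),((80,438),(-60,80,12)),((384,168),(62,0,76)),((398,250),(36,-16,52))]
S=[((42,240),(-60,80,12)),((362,405),(90,-80,12)),((65,440),(-60,-80,12)),((282,215),(62,0,76)),((237,272),(36,-16,52))]
ti=np.array([[(a+.5)/5-.5+295,(b+.5)/5-.5+225] for (a,b),_ in T]); tp=np.array([q for _,q in T])/1000
si=np.array([[(a+.5)/2.6-.5+240,(b+.5)/2.6-.5+220] for (a,b),_ in S]); sp=np.array([q for _,q in S])/1000
def res(p): return np.r_[(proj("top",fix2w(p,tp))-ti).ravel(),(proj("side",fix2w(p,sp))-si).ravel()]
best=min((least_squares(res,[.5,0,y]) for y in (0,1.57,3.14,-1.57)),key=lambda r:r.cost)
p=best.x;print("fixture",p); print(res(p).round(1).reshape(-1,2).tolist())
# strap+lever: tip observed
obs={"top":[((306.5,258))], "side":[(308,234)]}
top_tip=(np.array([45,166])+.5)/5-.5+[295,225]; side_tip=(np.array([184,42])+.5)/2.6-.5+[240,220]
def lev(s,l):
    d=np.array([-np.cos(s),np.sin(s),0]); e=.96-l
    piv=np.array([.062,0,.0557])+.062*d
    return piv, piv+.0865*(np.cos(e)*d+np.array([0,0,np.sin(e)]))
def r2(q):
    piv,tip=lev(*q)
    return np.r_[proj("top",fix2w(p,tip))[0]-top_tip,proj("side",fix2w(p,tip))[0]-side_tip]
b=least_squares(r2,[1.3,.05]);print("strap,lever",b.x,b.fun)
print("post",fix2w(p,[.062,0,.076]),"pivot now",fix2w(p,lev(*b.x)[0]),"tip",fix2w(p,lev(*b.x)[1]))
print("across pivot",fix2w(p,lev(0,0)[0]),"tip up",fix2w(p,lev(0,0)[1]),"tip down",fix2w(p,lev(0,.96)[1]))
for n,P in(("c",(-.06,.08,0)),("pin",(.036,-.016,.052))): print(n,fix2w(p,P))
def tri(a,b):
    return least_squares(lambda X:np.r_[proj("top",X)[0]-a,proj("side",X)[0]-b],[p[0],p[1],.02]).x
print("collet",tri((288.5,307),(256,293)),"dark",tri((429,310),(318,417)),"stone",tri((424,230),(420,376)))
print(p[2])
E
```

```text
fixture [ 0.49806736 -0.05013723 -0.27967223]
[[0.1, -0.7], [1.9, 0.5], [0.5, 1.5], [-0.2, 1.1], [0.8, 0.1], [1.6, 0.9], [-0.4, -1.8], [1.2, -1.2], [0.3, -0.7], [-0.3, -2.2], [0.1, -0.9]]
strap,lever [1.29275125 0.15989923] [-1.22105982  0.33076262 -0.49364691 -3.4202211 ]
post [[ 0.55765841 -0.06725175  0.076     ]] pivot now [[ 0.55775929 -0.00525183  0.0557    ]] tip [[0.55785734 0.05500697 0.11775737]]
across pivot [[ 0.49806736 -0.05013723  0.0557    ]] tip up [[ 0.45038541 -0.036443    0.12656007]] tip down [[ 0.41492823 -0.02625971  0.0557    ]]
c [[0.46248185 0.04331689 0.        ]]
pin [[ 0.52825196 -0.07545303  0.052     ]]
collet [0.47674461 0.0830462  0.01287687] dark [ 0.46145104 -0.17699509  0.00689763] stone [ 0.61185683 -0.17353107  0.00756912]
-0.27967222769435607
```

```bash
cat >> h.py <<'E'
FX=np.array([0.49806736,-0.05013723,-0.27967223])
def tgt(s,r,off,ztip,tool_yaw_extra=0,flip=1):
    """TCP pose: finger centre at radius r along strap at angle s, offset off to the growing-angle side"""
    d=np.array([-np.cos(s),np.sin(s),0]); t=np.array([np.sin(s),np.cos(s),0])
    P=fix2w(FX,np.array([.062,0,0])+r*d+off*t)[0]; P[2]=ztip+.064
    c,sn=np.cos(FX[2]),np.sin(FX[2]); Rz=np.array([[c,-sn,0],[sn,c,0],[0,0,1]])
    y=flip*Rz@t; x=np.array([0,0,-1.]); z=np.cross(x,y)
    return P,R.from_matrix(np.c_[x,y,z])
def delta(st,P,Rt):
    R0=R.from_quat(st["tcp_rot"]); d=R0.inv().apply(P-st["tool_pos"])*100
    a=(R0.inv()*Rt).as_rotvec(); return "t[cm] %.2f %.2f %.2f  a %.3f %.3f %.3f"%(*d,*a)
E
python3 - <<'E'
from h import *
from bench import status
st=status.state(); print(R.from_quat(st["tcp_rot"]).as_matrix().round(3))
for f in (1,-1):
    P,Rt=tgt(1.29,.045,.055,.15,flip=f); print(P,Rt.as_matrix()[:,1].round(2),delta(st,P,Rt))
    P,Rt=tgt(0,.045,.055,.15,flip=f); print(P,Rt.as_matrix()[:,1].round(2),delta(st,P,Rt))
E
```

```text
[[ 0.     0.286 -0.958]
 [-0.    -0.958 -0.286]
 [-1.     0.     0.   ]]
[ 0.61260779 -0.02218995  0.214     ] [1. 0. 0.] t[cm] 8.87 -47.87 -58.07  a -1.282 0.000 -0.000
[ 0.52958908 -0.00196689  0.214     ] [0.28 0.96 0.  ] t[cm] 8.87 -52.18 -50.69  a -2.572 0.000 -0.000
[ 0.61260779 -0.02218995  0.214     ] [-1. -0.  0.] t[cm] 8.87 -47.87 -58.07  a 1.859 -0.000 -0.000
[ 0.52958908 -0.00196689  0.214     ] [-0.28 -0.96  0.  ] t[cm] 8.87 -52.18 -50.69  a 0.569 -0.000 -0.000
```

```bash
T='{"ax":-1.28,"tx":4,"ty":-47.9,"tz":-58.1,"fingers":1}'; python3 -m inch '[{"ax":-1.28,"tx":4,"ty":-47.9,"tz":-58.1,"fingers":1},{"ax":-1.28,"tx":4,"ty":-47.9,"tz":-58.1,"fingers":1},{"ax":-1.28,"tx":4,"ty":-47.9,"tz":-58.1,"fingers":1},{"ax":-1.28,"tx":4,"ty":-47.9,"tz":-58.1,"fingers":1},{"ax":-1.28,"tx":4,"ty":-47.9,"tz":-58.1,"fingers":1},{"ax":-1.28,"tx":4,"ty":-47.9,"tz":-58.1,"fingers":1},{"ax":-1.28,"tx":4,"ty":-47.9,"tz":-58.1,"fingers":1},{"ax":-1.28,"tx":4,"ty":-47.9,"tz":-58.1,"fingers":1},{"ax":-1.28,"tx":4,"ty":-47.9,"tz":-58.1,"fingers":1},{"ax":-1.28,"tx":4,"ty":-47.9,"tz":-58.1,"fingers":1}]' 20
python3 -c "
from h import *
from bench import status
st=status.state();print(st['joint_positions']);print(delta(st,*tgt(1.29,.045,.055,.15)))"
```

```text
[-1.31792250e+00  2.63874520e-01  1.60398736e+00 -2.37521155e-06
  1.27369035e+00 -3.68907952e-02]
t[cm] 8.87 -47.87 -58.07  a -1.282 0.000 -0.000validation failed for argument at $[0]...
```

```bash
python3 -m inch '[{"ax":-1.28,"ay":0,"az":0,"tx":4,"ty":-47.9,"tz":-58.1,"fingers":1},{"ax":-1.28,"ay":0,"az":0,"tx":4,"ty":-47.9,"tz":-58.1,"fingers":1},{"ax":-1.28,"ay":0,"az":0,"tx":4,"ty":-47.9,"tz":-58.1,"fingers":1},{"ax":-1.28,"ay":0,"az":0,"tx":4,"ty":-47.9,"tz":-58.1,"fingers":1},{"ax":-1.28,"ay":0,"az":0,"tx":4,"ty":-47.9,"tz":-58.1,"fingers":1},{"ax":-1.28,"ay":0,"az":0,"tx":4,"ty":-47.9,"tz":-58.1,"fingers":1},{"ax":-1.28,"ay":0,"az":0,"tx":4,"ty":-47.9,"tz":-58.1,"fingers":1},{"ax":-1.28,"ay":0,"az":0,"tx":4,"ty":-47.9,"tz":-58.1,"fingers":1},{"ax":-1.28,"ay":0,"az":0,"tx":4,"ty":-47.9,"tz":-58.1,"fingers":1},{"ax":-1.28,"ay":0,"az":0,"tx":4,"ty":-47.9,"tz":-58.1,"fingers":1}]' 20
python3 -c "
from h import *
from bench import status
st=status.state();print(st['joint_positions']);print(delta(st,*tgt(1.29,.045,.055,.15)))"
```

```text
t: 2.1
tool_pos: [0.4721, -0.2306, 0.2765]
tcp_rot: [0.5, 0.5, -0.5, 0.501]
wrist_force: [0.3, -0.6, 0.2]
grip_width: 0.01
[-5.01702508e-01 -1.73306065e-03  1.95190541e+00 -6.72660060e-05
  1.19031981e+00 -5.02355758e-01]
t[cm] 6.25 14.06 -20.83  a -0.000 0.001 -0.001
```

```bash
python3 -m inch '[{"ax":0,"ay":0,"az":0,"tx":0,"ty":14,"tz":-20.8,"fingers":1},{"ax":0,"ay":0,"az":0,"tx":0,"ty":14,"tz":-20.8,"fingers":1},{"ax":0,"ay":0,"az":0,"tx":0,"ty":14,"tz":-20.8,"fingers":1},{"ax":0,"ay":0,"az":0,"tx":0,"ty":14,"tz":-20.8,"fingers":1},{"ax":0,"ay":0,"az":0,"tx":0,"ty":14,"tz":-20.8,"fingers":1},{"ax":0,"ay":0,"az":0,"tx":0,"ty":14,"tz":-20.8,"fingers":1},{"ax":0,"ay":0,"az":0,"tx":0,"ty":14,"tz":-20.8,"fingers":1},{"ax":0,"ay":0,"az":0,"tx":6,"ty":14,"tz":-20.8,"fingers":1},{"ax":0,"ay":0,"az":0,"tx":6,"ty":14,"tz":-20.8,"fingers":1},{"ax":0,"ay":0,"az":0,"tx":6,"ty":14,"tz":-20.8,"fingers":1}]'
python3 - <<'E'
from h import *
from bench import status,optics
st=status.state();print(st['joint_positions'],st['grip_width']);print(delta(st,*tgt(1.29,.045,.055,.15)))
p=optics.read_camera("wrist");cv2.imwrite("pics/w1.png",p["img"])
p2=optics.read_camera("side");cv2.imwrite("pics/s1.png",p2["img"])
T=p["hand_eye"]; R0=R.from_quat(st["tcp_rot"])
def pw(P):
    q=R0.inv().apply(np.array(P)-st["tool_pos"]); c=np.linalg.inv(T)@np.r_[q,1]
    return p["fx"]*c[0]/c[2]+p["cx"],p["fy"]*c[1]/c[2]+p["cy"]
print("post",pw(fix2w(FX,[.062,0,.076])[0]),"pin",pw(fix2w(FX,[.036,-.016,.052])[0]),"corner",pw(fix2w(FX,[-.06,.08,.012])[0]),pw(fix2w(FX,[.09,.08,.012])[0]))
E
```

```text
t: 3.1
tool_pos: [0.6087, -0.0257, 0.2133]
tcp_rot: [-0.499, -0.501, 0.502, -0.497]
wrist_force: [-0.2, -0.3, -0.1]
grip_width: 0.0003
[-8.29097612e-02  2.14618988e-01  1.83582446e+00 -2.81110098e-04
  1.09816291e+00 -8.00608285e-02] 0.0003350032303732986
t[cm] -0.08 0.39 -0.35  a -0.004 -0.000 0.007
post (np.float64(253.93313938890165), np.float64(307.94112392606274)) pin (np.float64(223.6572699112462), np.float64(302.4912007953318)) corner (np.float64(142.46185915450428), np.float64(145.8025757013303)) (np.float64(322.4170790500768), np.float64(196.51959151172946))
```

View pics/w1.png

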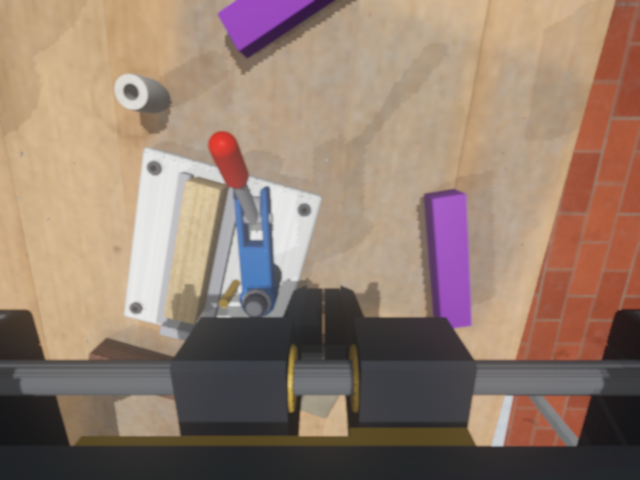

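View pics/s1.png

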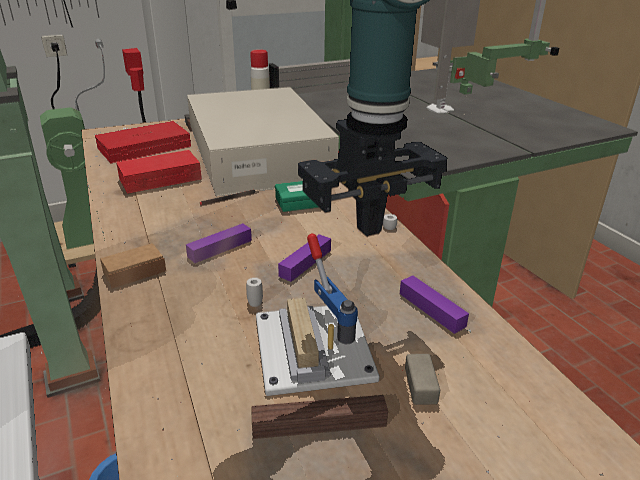

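```bash
python3 -m inch '[{"ax":0,"ay":0,"az":0,"tx":2,"ty":0.4,"tz":-0.3,"fingers":1},{"ax":0,"ay":0,"az":0,"tx":4,"ty":0.4,"tz":-0.3,"fingers":1},{"ax":0,"ay":0,"az":0,"tx":6,"ty":0.4,"tz":-0.3,"fingers":1},{"ax":0,"ay":0,"az":0,"tx":8,"ty":0.4,"tz":-0.3,"fingers":1},{"ax":0,"ay":0,"az":0,"tx":9.5,"ty":0.4,"tz":-0.3,"fingers":1},{"ax":0,"ay":0,"az":0,"tx":9.5,"ty":0.4,"tz":-0.3,"fingers":1},{"ax":0,"ay":0,"az":0,"tx":9.5,"ty":0.4,"tz":-0.3,"fingers":1}]'
python3 - <<'E'
from h import *
from bench import status,optics
p2=optics.read_camera("side");cv2.imwrite("pics/s2.png",cv2.resize(p2["img"][200:420,220:460],None,fx=2.5,fy=2.5))
st=status.state(); print(st["tool_pos"],st["wrist_force"])
for s in (1.2,1.0,.8,.6,.4,.2,.0): 
  P,Rt=tgt(s,.045,.030,.054); print(s,P.round(4),delta(st,P,Rt))
E
```

```text
t: 3.9
tool_pos: [0.6162, -0.0218, 0.1222]
tcp_rot: [0.501, 0.499, -0.5, 0.5]
wrist_force: [0.6, -0.4, 1.0]
grip_width: 0.0002
[ 0.61656766 -0.02176438  0.12273505] [0.58515956 0.11443139 0.85752262]
1.2 [ 0.5834 -0.0197  0.118 ] t[cm] 0.47 -3.31 -0.20  a -0.092 0.000 -0.002
1.0 [ 0.5735 -0.0155  0.118 ] t[cm] 0.46 -4.31 -0.62  a -0.292 0.001 -0.002
0.8 [ 0.5629 -0.0134  0.118 ] t[cm] 0.46 -5.37 -0.83  a -0.492 0.001 -0.002
0.6 [ 0.5521 -0.0135  0.118 ] t[cm] 0.46 -6.45 -0.82  a -0.692 0.001 -0.002
0.4 [ 0.5415 -0.0156  0.118 ] t[cm] 0.46 -7.51 -0.60  a -0.892 0.001 -0.002
0.2 [ 0.5316 -0.0199  0.118 ] t[cm] 0.45 -8.50 -0.18  a -1.092 0.001 -0.002
0.0 [ 0.5227 -0.026   0.118 ] t[cm] 0.45 -9.39 0.43  a -1.292 0.002 -0.002
```

View pics/s2.png

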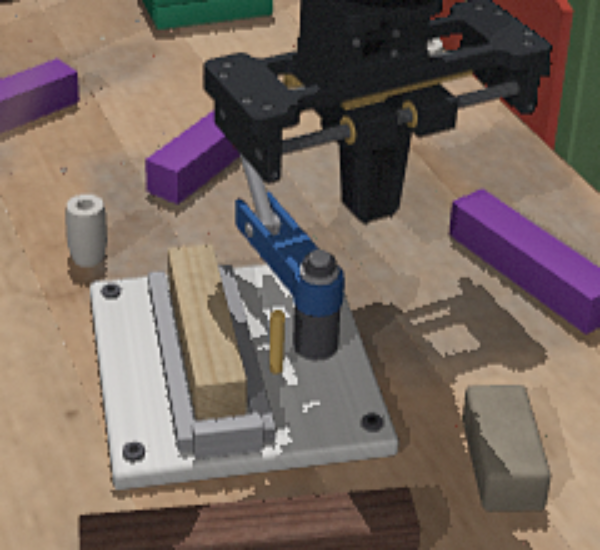

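```bash
python3 -m inch '[{"ax":0,"ay":0,"az":0,"tx":0.7,"ty":0,"tz":0,"fingers":1},{"ax":0,"ay":0,"az":0,"tx":0.7,"ty":-1,"tz":0,"fingers":1},{"ax":-0.05,"ay":0,"az":0,"tx":0.7,"ty":-2,"tz":-0.1,"fingers":1},{"ax":-0.09,"ay":0,"az":0,"tx":0.7,"ty":-2.7,"tz":-0.2,"fingers":1},{"ax":-0.09,"ay":0,"az":0,"tx":0.7,"ty":-3.3,"tz":-0.2,"fingers":1},{"ax":-0.19,"ay":0,"az":0,"tx":0.7,"ty":-3.8,"tz":-0.4,"fingers":1},{"ax":-0.29,"ay":0,"az":0,"tx":0.7,"ty":-4.3,"tz":-0.6,"fingers":1},{"ax":-0.29,"ay":0,"az":0,"tx":0.7,"ty":-4.3,"tz":-0.6,"fingers":1}]'
python3 - <<'E'
from h import *
from bench import status,optics
p2=optics.read_camera("side");cv2.imwrite("pics/s3.png",cv2.resize(p2["img"][200:420,220:460],None,fx=2.5,fy=2.5))
p2=optics.read_camera("top");cv2.imwrite("pics/t3.png",cv2.resize(p2["img"][205:345,275:435],None,fx=4,fy=4))
st=status.state(); print(st["tool_pos"],st["wrist_force"])
for s in (.8,.6,.4,.3,.2,.1,.0,-.05): 
  P,Rt=tgt(s,.045,.030,.054); print(s,P.round(4),delta(st,P,Rt))
E
```

```text
t: 4.75
tool_pos: [0.5718, -0.0153, 0.1144]
tcp_rot: [0.423, 0.567, -0.423, 0.567]
wrist_force: [-0.6, -0.1, -0.3]
grip_width: 0.0004
[ 0.57232988 -0.0155052   0.11439203] [ 0.82327306  0.43751611 -0.38325236]
0.8 [ 0.5629 -0.0134  0.118 ] t[cm] -0.36 -0.85 -0.47  a -0.205 0.000 -0.000
0.6 [ 0.5521 -0.0135  0.118 ] t[cm] -0.36 -1.88 -0.77  a -0.405 0.000 -0.000
0.4 [ 0.5415 -0.0156  0.118 ] t[cm] -0.36 -2.96 -0.86  a -0.605 0.000 -0.000
0.3 [ 0.5364 -0.0175  0.118 ] t[cm] -0.36 -3.50 -0.82  a -0.705 0.000 -0.000
0.2 [ 0.5316 -0.0199  0.118 ] t[cm] -0.36 -4.03 -0.73  a -0.805 0.000 -0.000
0.1 [ 0.527  -0.0227  0.118 ] t[cm] -0.36 -4.55 -0.59  a -0.905 0.000 -0.000
0.0 [ 0.5227 -0.026   0.118 ] t[cm] -0.36 -5.06 -0.40  a -1.005 0.000 -0.000
-0.05 [ 0.5207 -0.0278  0.118 ] t[cm] -0.36 -5.30 -0.28  a -1.055 0.000 -0.000
```

View pics/s3.png

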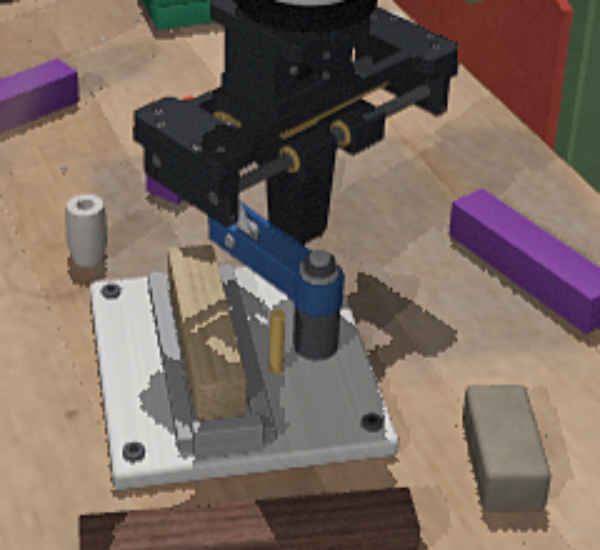

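View pics/t3.png

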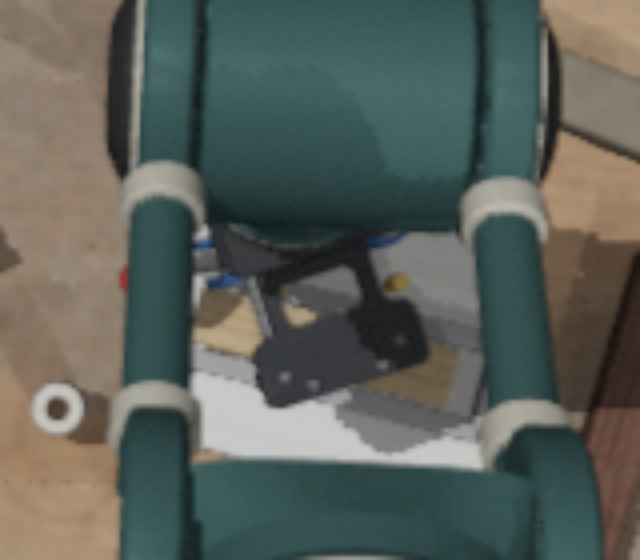

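```bash
python3 -m inch '[{"ax":-0.1,"ay":0,"az":0,"tx":0,"ty":-0.4,"tz":-0.25,"fingers":1},{"ax":-0.2,"ay":0,"az":0,"tx":0,"ty":-0.85,"tz":-0.47,"fingers":1},{"ax":-0.3,"ay":0,"az":0,"tx":0,"ty":-1.36,"tz":-0.65,"fingers":1},{"ax":-0.4,"ay":0,"az":0,"tx":0,"ty":-1.88,"tz":-0.77,"fingers":1},{"ax":-0.5,"ay":0,"az":0,"tx":0,"ty":-2.42,"tz":-0.83,"fingers":1},{"ax":-0.6,"ay":0,"az":0,"tx":0,"ty":-2.96,"tz":-0.86,"fingers":1},{"ax":-0.7,"ay":0,"az":0,"tx":0,"ty":-3.5,"tz":-0.82,"fingers":1},{"ax":-0.8,"ay":0,"az":0,"tx":0,"ty":-4.03,"tz":-0.73,"fingers":1},{"ax":-0.9,"ay":0,"az":0,"tx":0,"ty":-4.55,"tz":-0.59,"fingers":1}]'
python3 - <<'E'
from h import *
from bench import status,optics
p2=optics.read_camera("side");cv2.imwrite("pics/s4.png",cv2.resize(p2["img"][200:420,220:460],None,fx=2.5,fy=2.5))
p2=optics.read_camera("wrist");cv2.imwrite("pics/w4.png",p2["img"])
st=status.state(); print(st["tool_pos"],st["wrist_force"])
for s in (.1,.0,-.05,-.1): 
  P,Rt=tgt(s,.045,.030,.054); print(s,P.round(4),delta(st,P,Rt))
E
```

```text
t: 5.75
tool_pos: [0.5273, -0.0225, 0.1144]
tcp_rot: [0.134, 0.694, -0.133, 0.694]
wrist_force: [-1.0, 2.1, 1.0]
grip_width: 0.0004
[ 0.52687257 -0.02297204  0.1141985 ] [ 0.01581599  0.31888253 -0.23864363]
0.1 [ 0.527  -0.0227  0.118 ] t[cm] -0.38 0.03 0.00  a -0.004 -0.000 0.000
0.0 [ 0.5227 -0.026   0.118 ] t[cm] -0.38 -0.44 -0.27  a -0.104 -0.000 0.000
-0.05 [ 0.5207 -0.0278  0.118 ] t[cm] -0.38 -0.68 -0.39  a -0.154 -0.000 0.000
-0.1 [ 0.5187 -0.0297  0.118 ] t[cm] -0.38 -0.93 -0.50  a -0.204 -0.000 0.000
```

View pics/s4.png

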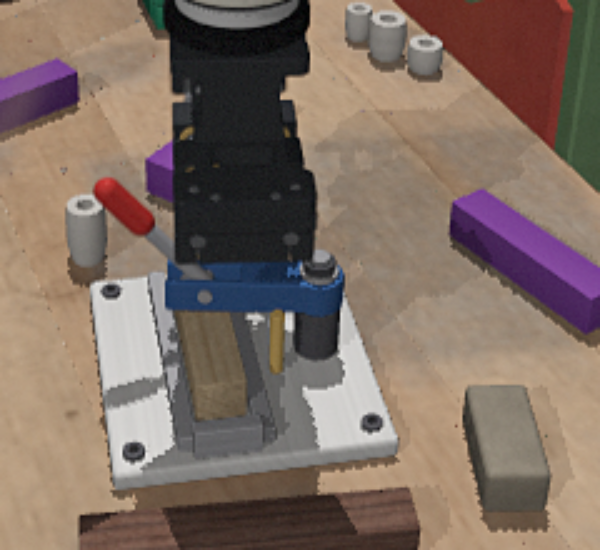

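View pics/w4.png

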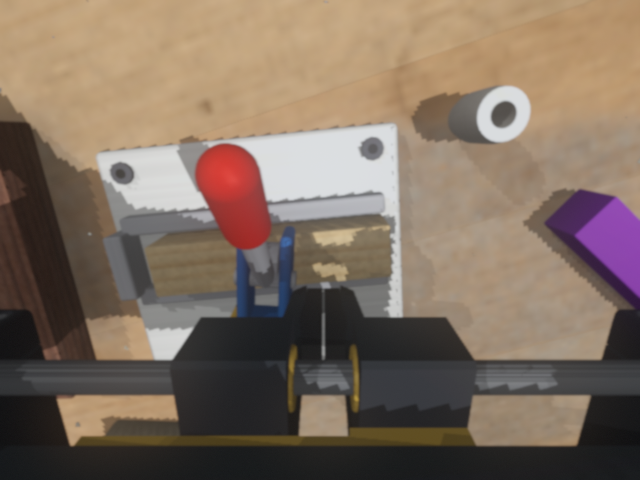

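```bash
python3 -m inch '[{"ax":-0.05,"ay":0,"az":0,"tx":0,"ty":-0.22,"tz":-0.13,"fingers":1},{"ax":-0.1,"ay":0,"az":0,"tx":0,"ty":-0.44,"tz":-0.27,"fingers":1},{"ax":-0.1,"ay":0,"az":0,"tx":0,"ty":-0.6,"tz":-0.3,"fingers":1},{"ax":-0.1,"ay":0,"az":0,"tx":0,"ty":-0.6,"tz":-0.3,"fingers":1}]'
```

```text
t: 6.25
tool_pos: [0.5224, -0.0273, 0.1142]
tcp_rot: [0.101, 0.7, -0.1, 0.7]
wrist_force: [-0.2, 0.4, 0.3]
grip_width: 0.0001
```

```bash
python3 -m inch '[{"ax":0,"ay":0,"az":0,"tx":0,"ty":-0.2,"tz":0,"fingers":1},{"ax":0,"ay":0,"az":0,"tx":0,"ty":-0.3,"tz":0,"fingers":1},{"ax":0,"ay":0,"az":0,"tx":0,"ty":-0.3,"tz":0,"fingers":1}]'; python3 -m inch '[{"ax":0,"ay":0,"az":0,"tx":0,"ty":-0.2,"tz":0,"fingers":1},{"ax":0,"ay":0,"az":0,"tx":0,"ty":-0.3,"tz":0,"fingers":1},{"ax":0,"ay":0,"az":0,"tx":0,"ty":-0.3,"tz":0,"fingers":1}]'
```

```text
t: 6.55
tool_pos: [0.5213, -0.0298, 0.1141]
tcp_rot: [0.1, 0.7, -0.099, 0.7]
wrist_force: [0.3, 4.5, 1.0]
grip_width: 0.0008
t: 6.85
tool_pos: [0.5212, -0.0304, 0.1143]
tcp_rot: [0.102, 0.7, -0.098, 0.7]
wrist_force: [2.5, 14.3, -0.3]
grip_width: 0.0003
```

```bash
python3 -m inch '[{"ax":0,"ay":0,"az":0,"tx":0,"ty":1,"tz":0,"fingers":1},{"ax":0,"ay":0,"az":0,"tx":0,"ty":2,"tz":0,"fingers":1},{"ax":0,"ay":0,"az":0,"tx":-2,"ty":3,"tz":0,"fingers":1},{"ax":0,"ay":0,"az":0,"tx":-5,"ty":3,"tz":0,"fingers":1},{"ax":0,"ay":0,"az":0,"tx":-8,"ty":3,"tz":0,"fingers":1},{"ax":0,"ay":0,"az":0,"tx":-10,"ty":3,"tz":0,"fingers":1},{"ax":0,"ay":0,"az":0,"tx":-10,"ty":3,"tz":0,"fingers":1}]'
python3 - <<'E'
from h import *
from bench import status,optics
st=status.state(); print(st["tool_pos"],st["wrist_force"])
p2=optics.read_camera("side");cv2.imwrite("pics/s5.png",cv2.resize(p2["img"][200:420,220:460],None,fx=2.5,fy=2.5))
p=optics.read_camera("wrist");cv2.imwrite("pics/w5.png",p["img"])
T=p["hand_eye"]; R0=R.from_quat(st["tcp_rot"])
def pw(P):
    q=R0.inv().apply(np.array(P)-st["tool_pos"]); c=np.linalg.inv(T)@np.r_[q,1]
    return round(p["fx"]*c[0]/c[2]+p["cx"]),round(p["fy"]*c[1]/c[2]+p["cy"])
for s in (0,.1):
  for l in (0,.1):
    d=np.array([-np.cos(s),np.sin(s),0]); e=.96-l
    piv=np.array([.062,0,.0557])+.062*d; tip=piv+.0865*(np.cos(e)*d+np.array([0,0,np.sin(e)]))
    print(s,l,"wrist piv,tip",pw(fix2w(FX,piv)[0]),pw(fix2w(FX,tip)[0]),"side(crop)",[((proj("side",fix2w(FX,q))[0]-[220,200])*2.5).round() for q in(piv,tip)])
for r in (.085,.09): print(r,delta(st,*tgt(0,r,0,.135)))
E
```

```text
t: 7.55
tool_pos: [0.5314, -0.0044, 0.2178]
tcp_rot: [0.099, 0.698, -0.099, 0.703]
wrist_force: [0.7, 0.4, 0.5]
grip_width: 0.0003
[ 0.53135044 -0.00436434  0.21784108] [0.66952058 0.42578754 0.53451376]
0 0 wrist piv,tip (251, 216) (215, 152) side(crop) [array([207., 291.]), array([110., 192.])]
0 0.1 wrist piv,tip (251, 216) (217, 137) side(crop) [array([207., 291.]), array([ 98., 202.])]
0.1 0 wrist piv,tip (259, 217) (238, 153) side(crop) [array([206., 284.]), array([110., 180.])]
0.1 0.1 wrist piv,tip (259, 217) (240, 138) side(crop) [array([206., 284.]), array([ 97., 189.])]
0.085 t[cm] 1.85 -5.33 -4.24  a -0.002 0.007 -0.001
0.09 t[cm] 1.84 -5.33 -4.74  a -0.002 0.007 -0.001
```

View pics/s5.png

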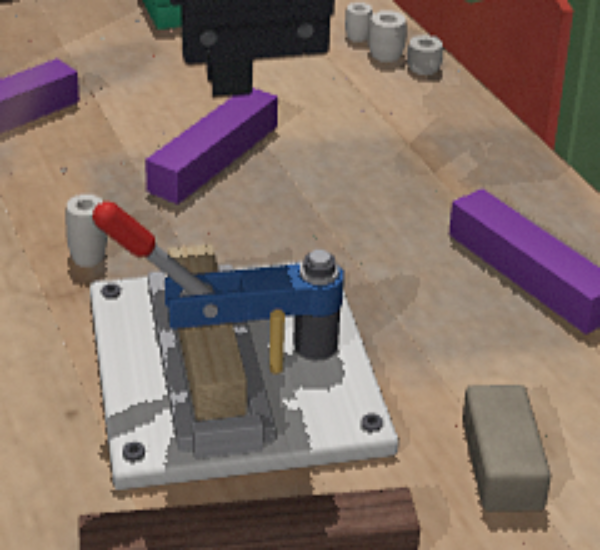

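View pics/w5.png

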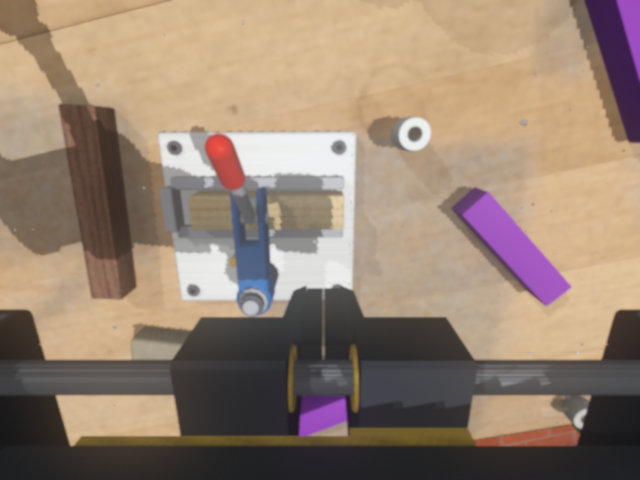

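```bash
python3 -m inch '[{"ax":0,"ay":0,"az":0,"tx":0,"ty":-2,"tz":-2,"fingers":1},{"ax":0,"ay":0,"az":0,"tx":0,"ty":-4,"tz":-4,"fingers":1},{"ax":0,"ay":0,"az":0,"tx":0,"ty":-5.3,"tz":-4.6,"fingers":1},{"ax":0,"ay":0,"az":0,"tx":0,"ty":-5.3,"tz":-4.6,"fingers":1},{"ax":0,"ay":0,"az":0,"tx":2,"ty":-5.3,"tz":-4.6,"fingers":1},{"ax":0,"ay":0,"az":0,"tx":3,"ty":-5.3,"tz":-4.6,"fingers":1},{"ax":0,"ay":0,"az":0,"tx":3,"ty":-5.3,"tz":-4.6,"fingers":1}]'
python3 - <<'E'
from h import *
from bench import status,optics
st=status.state(); print(st["tool_pos"],st["wrist_force"])
p2=optics.read_camera("side");cv2.imwrite("pics/s6.png",cv2.resize(p2["img"][200:420,220:460],None,fx=2.5,fy=2.5))
for r,z in ((.089,.115),(.092,.1),(.095,.085),(.098,.07),(.1,.062)): print(r,z,delta(st,*tgt(0,r,0,z)))
E
```

```text
t: 8.35
tool_pos: [0.4692, -0.042, 0.1821]
tcp_rot: [0.099, 0.702, -0.099, 0.699]
wrist_force: [-0.3, 1.1, -0.4]
grip_width: 0.0003
[ 0.46915331 -0.04197235  0.18208448] [-0.29915672  1.08668607 -0.38835796]
0.089 0.115 t[cm] 0.31 0.01 0.31  a -0.002 -0.004 0.000
0.092 0.1 t[cm] 1.81 0.01 0.01  a -0.002 -0.004 0.000
0.095 0.085 t[cm] 3.31 0.01 -0.28  a -0.002 -0.004 0.000
0.098 0.07 t[cm] 4.81 0.01 -0.58  a -0.002 -0.004 0.000
0.1 0.062 t[cm] 5.61 0.01 -0.77  a -0.002 -0.004 0.000
```

View pics/s6.png

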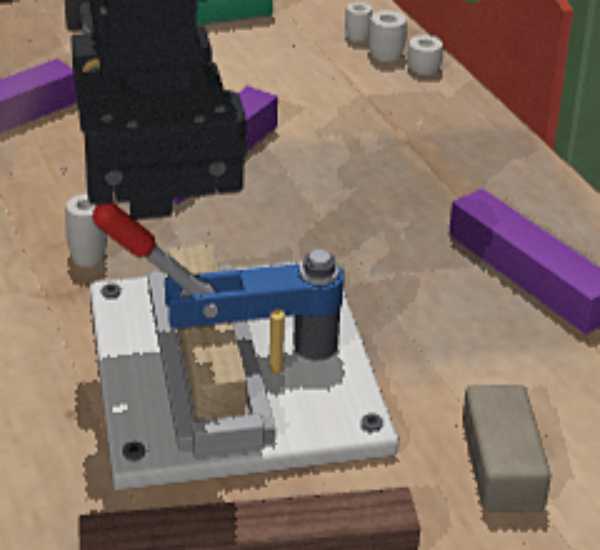

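```bash
python3 -m inch '[{"ax":0,"ay":0,"az":0,"tx":0.5,"ty":0,"tz":0,"fingers":1},{"ax":0,"ay":0,"az":0,"tx":1,"ty":0,"tz":0,"fingers":1},{"ax":0,"ay":0,"az":0,"tx":1.5,"ty":0,"tz":0,"fingers":1},{"ax":0,"ay":0,"az":0,"tx":2,"ty":0,"tz":-0.1,"fingers":1},{"ax":0,"ay":0,"az":0,"tx":2.5,"ty":0,"tz":-0.2,"fingers":1},{"ax":0,"ay":0,"az":0,"tx":2.5,"ty":0,"tz":-0.2,"fingers":1}]'
python3 - <<'E'
from h import *
from bench import status,optics
p2=optics.read_camera("side");cv2.imwrite("pics/s7.png",cv2.resize(p2["img"][200:420,220:460],None,fx=2.5,fy=2.5))
st=status.state(); print(st["tool_pos"],st["wrist_force"])
for r,z in ((.095,.085),(.098,.07),(.1,.062)): print(r,z,delta(st,*tgt(0,r,0,z)))
E
```

```text
t: 9.0
tool_pos: [0.4679, -0.0417, 0.1587]
tcp_rot: [0.099, 0.7, -0.099, 0.7]
wrist_force: [1.3, -0.4, 0.9]
grip_width: 0.0002
[ 0.46791202 -0.04171634  0.15886344] [ 0.91004981 -0.79137808  0.56371573]
0.095 0.085 t[cm] 0.99 0.02 -0.17  a -0.002 -0.000 -0.000
0.098 0.07 t[cm] 2.49 0.02 -0.47  a -0.002 -0.000 -0.000
0.1 0.062 t[cm] 3.29 0.02 -0.67  a -0.002 -0.000 -0.000
```

View pics/s7.png

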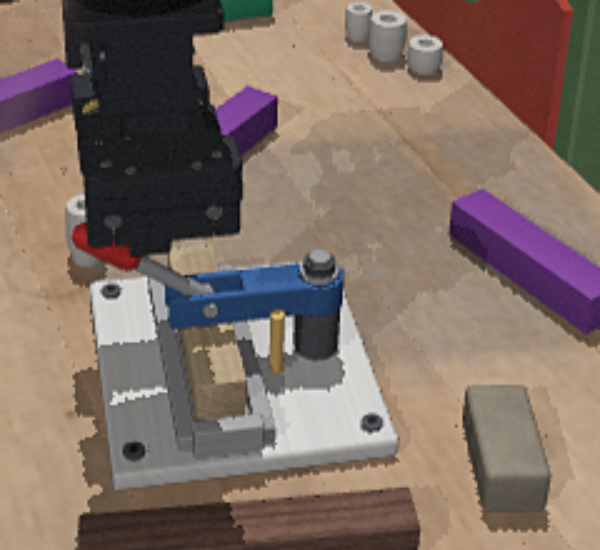

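```bash
python3 -m inch '[{"ax":0,"ay":0,"az":0,"tx":0.5,"ty":0,"tz":-0.1,"fingers":1},{"ax":0,"ay":0,"az":0,"tx":1,"ty":0,"tz":-0.2,"fingers":1},{"ax":0,"ay":0,"az":0,"tx":1.5,"ty":0,"tz":-0.3,"fingers":1},{"ax":0,"ay":0,"az":0,"tx":2,"ty":0,"tz":-0.4,"fingers":1},{"ax":0,"ay":0,"az":0,"tx":2.5,"ty":0,"tz":-0.5,"fingers":1},{"ax":0,"ay":0,"az":0,"tx":2.8,"ty":0,"tz":-0.5,"fingers":1},{"ax":0,"ay":0,"az":0,"tx":2.8,"ty":0,"tz":-0.5,"fingers":1}]'
python3 - <<'E'
from h import *
from bench import status,optics
p2=optics.read_camera("side");cv2.imwrite("pics/s8.png",cv2.resize(p2["img"][200:420,220:460],None,fx=2.5,fy=2.5))
st=status.state(); print(st["tool_pos"],st["wrist_force"])
for r,z in ((.1,.063),(.1,.06)): print(r,z,delta(st,*tgt(0,r,0,z)))
E
```

```text
t: 9.75
tool_pos: [0.4622, -0.0402, 0.1302]
tcp_rot: [0.099, 0.701, -0.099, 0.699]
wrist_force: [-1.5, -0.0, 0.3]
grip_width: 0.0007
[ 0.46241902 -0.04023702  0.13038453] [-0.19381131 -0.05645547 -0.34586576]
0.1 0.063 t[cm] 0.34 0.03 -0.10  a -0.002 -0.002 0.000
0.1 0.06 t[cm] 0.64 0.03 -0.10  a -0.002 -0.002 0.000
```

View pics/s8.png

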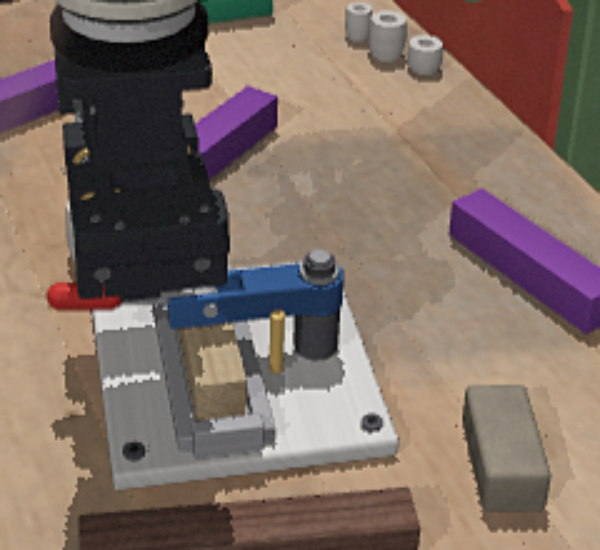

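```bash
python3 -m inch '[{"ax":0,"ay":0,"az":0,"tx":0.2,"ty":0,"tz":0,"fingers":1},{"ax":0,"ay":0,"az":0,"tx":0.4,"ty":0,"tz":-0.1,"fingers":1},{"ax":0,"ay":0,"az":0,"tx":0.4,"ty":0,"tz":-0.1,"fingers":1}]';python3 -m inch '[{"ax":0,"ay":0,"az":0,"tx":0.2,"ty":0,"tz":0,"fingers":1},{"ax":0,"ay":0,"az":0,"tx":0.3,"ty":0,"tz":0,"fingers":1},{"ax":0,"ay":0,"az":0,"tx":0.3,"ty":0,"tz":0,"fingers":1}]'
```

```text
t: 10.1
tool_pos: [0.462, -0.0401, 0.127]
tcp_rot: [0.099, 0.7, -0.099, 0.7]
wrist_force: [-1.2, -0.4, 1.5]
grip_width: 0.0006
t: 10.4
tool_pos: [0.4618, -0.04, 0.1244]
tcp_rot: [0.099, 0.701, -0.099, 0.7]
wrist_force: [-3.6, 2.2, 6.8]
grip_width: 0.0004
```

```bash
python3 -m inch '[{"ax":0,"ay":0,"az":0,"tx":0.1,"ty":0,"tz":0,"fingers":1},{"ax":0,"ay":0,"az":0,"tx":0.2,"ty":0,"tz":0,"fingers":1},{"ax":0,"ay":0,"az":0,"tx":0.2,"ty":0,"tz":0,"fingers":1}]';python3 -m inch '[{"ax":0,"ay":0,"az":0,"tx":0.1,"ty":0,"tz":0,"fingers":1},{"ax":0,"ay":0,"az":0,"tx":0.2,"ty":0,"tz":0,"fingers":1},{"ax":0,"ay":0,"az":0,"tx":0.2,"ty":0,"tz":0,"fingers":1}]'
```

```text
t: 10.7
tool_pos: [0.462, -0.04, 0.124]
tcp_rot: [0.099, 0.701, -0.099, 0.699]
wrist_force: [-8.4, 1.8, 20.5]
grip_width: 0.0006
t: 11.0
tool_pos: [0.4621, -0.04, 0.1236]
tcp_rot: [0.099, 0.701, -0.099, 0.699]
wrist_force: [-14.2, 2.2, 34.9]
grip_width: 0.0006
```

```bash
python3 -m inch '[{"ax":0,"ay":0,"az":0,"tx":-1,"ty":0,"tz":0,"fingers":1},{"ax":0,"ay":0,"az":0,"tx":-3,"ty":0,"tz":0,"fingers":1},{"ax":0,"ay":0,"az":0,"tx":-6,"ty":0,"tz":0,"fingers":1},{"ax":0,"ay":0,"az":0,"tx":-10,"ty":0,"tz":0,"fingers":1},{"ax":0,"ay":0,"az":0,"tx":-14,"ty":5,"tz":0,"fingers":1},{"ax":0,"ay":0,"az":0,"tx":-17,"ty":10,"tz":0,"fingers":1},{"ax":0,"ay":0,"az":0,"tx":-17,"ty":15,"tz":0,"fingers":1},{"ax":0,"ay":0,"az":0,"tx":-17,"ty":20,"tz":0,"fingers":1},{"ax":0,"ay":0,"az":0,"tx":-17,"ty":20,"tz":0,"fingers":1},{"ax":0,"ay":0,"az":0,"tx":-17,"ty":20,"tz":0,"fingers":1}]'
python3 - <<'E'
from h import *
from bench import status,optics
p2=optics.read_camera("side");cv2.imwrite("pics/s9.png",cv2.resize(p2["img"][200:450,220:460],None,fx=2.4,fy=2.4))
p3=optics.read_camera("top");cv2.imwrite("pics/t9.png",cv2.resize(p3["img"][205:345,275:435],None,fx=4,fy=4))
st=status.state(); print(st["tool_pos"],st["wrist_force"])
for l in (.96,.8): 
  e=.96-l; tip=[-.0865*np.cos(e),0,.0557+.0865*np.sin(e)]
  for s in(0,): print(l,(proj("side",fix2w(FX,tip))[0]-[220,200])*2.4,(proj("top",fix2w(FX,tip))[0]-[275,205])*4)
for l in ("dark_blank_mid","steel_collet_mid","grey_stone_mid","blank_mid"):
  for p in(p2,p3): print(l,[(round(d["conf"],2),[round(float(v)) for v in d["point"]]) for d in optics.spot_point(p,l)][:4])
E
```

```text
t: 12.0
tool_pos: [0.5185, 0.1546, 0.29]
tcp_rot: [0.098, 0.7, -0.098, 0.7]
wrist_force: [0.5, -1.3, 0.6]
grip_width: 0.0002
[0.51758768 0.1520229  0.28940587] [ 0.12079855 -0.72113272 -0.64297152]
0.96 [ 44.46251776 295.30427736] [301.56451242 540.28446924]
0.8 [ 44.93742695 275.54143513] [304.52401971 540.08992008]
dark_blank_mid [(0.8, [319, 416])]
dark_blank_mid [(0.95, [430, 311]), (0.44, [355, 293])]
steel_collet_mid [(0.94, [257, 289])]
steel_collet_mid [(0.45, [286, 306])]
grey_stone_mid [(0.82, [421, 377])]
grey_stone_mid [(0.81, [424, 230])]
blank_mid [(0.88, [300, 329]), (0.77, [215, 243]), (0.71, [308, 254]), (0.61, [430, 301])]
blank_mid [(0.81, [194, 311]), (0.56, [356, 178]), (0.48, [248, 244]), (0.18, [430, 312])]
```

View pics/s9.png

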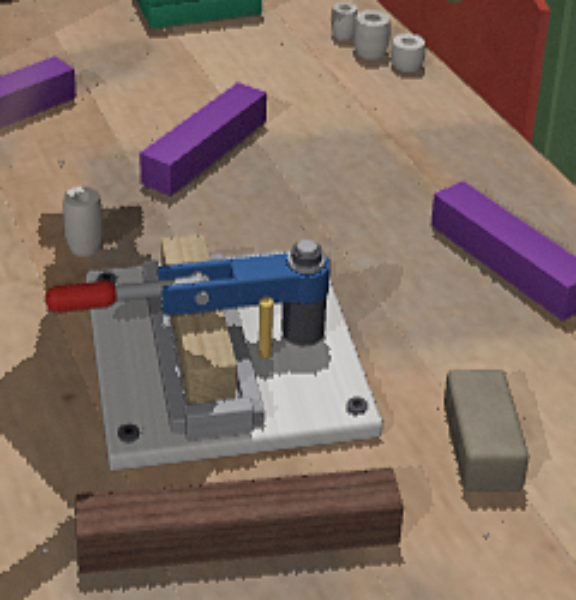

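View pics/t9.png

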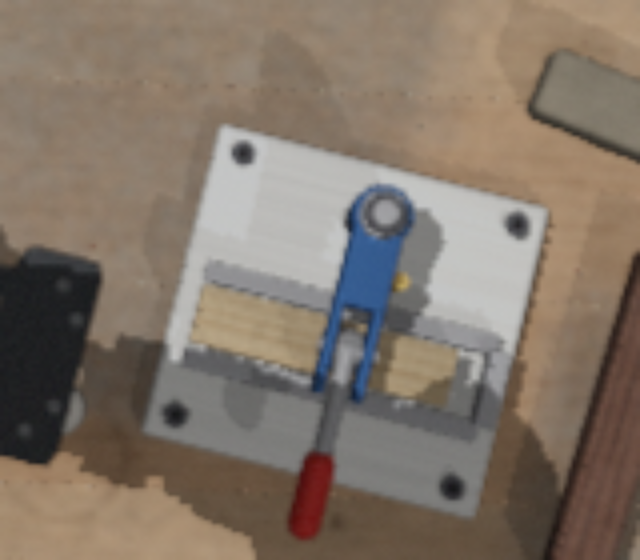

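```bash
python3 -c "
from bench import robot
print(robot.job_done())"
```

```text
the job is handed in; nothing more can be done
None
```

The blank is clamped as asked, and I handed the job in after about 12 s of the 48 s allowed. The hand-in gives no verdict.

**What I did:**
- I found the fixture in the top and side pictures, with the fit good to about 2 mm.
- With the closed fingers I swung the blue strap across from about 1.3 rad. It met its stop: the push force rose to 14 N with no more movement, and the lever was still up.
- I then pushed the lever down with the fingertips until it was hard on its stop, at 35 N with no more movement.
- Last, I backed off upward and to the side.

**Last checks:**
- **Strap and lever:** the lever tip shows at the spot expected for the strap fully across and the lever fully down, within about 2 px in both views.
- **Blank:** it lies in the channel. The side view puts it within about 1 px of where it started. The network did not find it in the final top picture, where the strap covers part of it, but by eye it is in place there.
- **Bystanders:** the dark blank and whetstone read within 1 px of their starting positions. The collet reads 2 to 4 px off, but nothing came near it.
- **Robot:** it is clear, with wrist force near zero.

I could not measure the cam's force on the blank. I take it from the lever being at its stop.

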